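Cull the short dowel pins and hold the rack lock open

TASK

Check the five dowel pins standing in the black rack: take out the two short ones and put them in the empty aluminium tray, leaving the full-length pins standing in their holes. Then release the rack by pulling the fixture's spring-loaded slide by its upright post, away from the rack, until its thin index finger stands between the two teeth of the steel fork that is the mark, and keep it there: the program finishes while still gripping or hooking the post, holding the slide at the mark, because it springs back when let go. Do not disturb the other things on the bench.

Things in the scene. Friction and masses are not known exactly. Their poses are not given: they have to be found in the camera images.
- fixture: Pin-checking fixture fixed on the bench: steel plate 110 x 360 x 12 mm, origin centre of underside, y along its length, z up. On its +y part a black rack block 50 x 184 mm, top 42 mm above the bench, with five blind holes at x = 0, y = -17, 19, 55, 91, 127 mm, floors 18 mm above the bench, 1.6 mm wider than the pins. On its -y part the spring slide between low rails (tops 28 mm above bench).
- slide (a joint): Travel of the spring-return slide, m: 0 = home by the rack, grows as the slide is pulled to the fixture's -y (away from the rack), stop at 0.08. A spring always pulls it home: about 4 N at home plus 110 N/m (about 10 N at 50 mm). It springs back if let go.
- slide_post (a point): Top centre of the slide's handle: upright round steel post, diameter 20 mm, top 96 mm above bench, grip anywhere 42 to 96 mm above bench. Below: 28 mm collar on a carriage 48 x 50 mm, top 31 mm above bench. Home: fixture x = 0, y = -90 mm, 53 mm from the rack's end. A dark index finger 3 mm wide, 34 mm above bench, sticks out of the carriage to fixture +x in line with the post's axis.
- mark: The mark: small steel fork on the plate, on the +x side of the slide's track, placed for 38 to 68 mm of pull. Two upright teeth 7 mm wide, 12 mm apart, tops 42 mm above bench. Origin 12 mm above bench, at the fork's inner face midway between the teeth; axes as the fixture's. At the mark = index finger between the teeth = post and mark have the same y along the fixture.
- tray: Open aluminium reject tray fixed to the bench, outside 130 mm (x) x 170 mm (y), 40 mm high, walls and floor 4 mm. Origin at the centre of its underside, on the bench.
- torch: Black hand torch lying down, 120 mm long, 34 mm thick; origin underneath. Bystander.
- vblock: Small steel V-block, 45 x 50 x 34 mm; origin underneath. Bystander beside the fixture.
- bushing: Brass bushing, 40 mm across, 25 mm high, standing on the bench; origin underneath. Bystander beside the fixture.
- wrench: Open wrench lying on the bench; origin underneath. Bystander beside the fixture.
- carton: Closed cardboard carton 70 x 110 x 45 mm; origin underneath. Bystander.
- jar: White plastic jar, 60 mm across, 70 mm high; origin underneath. Bystander.
- brush: Bench brush lying down; origin underneath. Bystander.
- short_pin1: Plain steel dowel pin, 16 mm in diameter, SHORT: 50 mm long, standing loose in a hole of the rack, its top 68 mm above the bench. Origin at the centre of its lower end, z along the pin. Which hole it stands in changes.
- short_pin2: Plain steel dowel pin, 16 mm in diameter, SHORT: 50 mm long, standing loose in a hole of the rack, its top 68 mm above the bench. Origin at the centre of its lower end, z along the pin. Which hole it stands in changes.
- long_pin1: Plain steel dowel pin, 16 mm in diameter, full length: 70 mm long, standing loose in a hole of the rack, its top 88 mm above the bench. Origin at the centre of its lower end, z along the pin. Which hole it stands in changes.
- long_pin2: Plain steel dowel pin, 16 mm in diameter, full length: 70 mm long, standing loose in a hole of the rack, its top 88 mm above the bench. Origin at the centre of its lower end, z along the pin. Which hole it stands in changes.
- long_pin3: Plain steel dowel pin, 16 mm in diameter, full length: 70 mm long, standing loose in a hole of the rack, its top 88 mm above the bench. Origin at the centre of its lower end, z along the pin. Which hole it stands in changes.
- short_pin1_center (a point): Middle of that short pin, 25 mm from either end, on its axis.
- short_pin2_center (a point): Middle of that short pin, 25 mm from either end, on its axis.
There are look-alikes about, which are no part of the job. Of the things shaped like the tray, the aluminium one is meant.

How it is judged:
By the outcome, as a careful person would: the job done as asked, in the order asked, and still so for the second after the job is handed in, while the arm keeps its last pose, push and grip.
It also fails if it takes over 69 s, if anything falls off the work surface, if the arm or the gripper's body presses on something with over 40 N, if the wrist force passes 120 N, or if a joint passes its speed limit or range.

ROBOT

A 6-joint arm with a two-finger parallel gripper is mounted at the origin on the work surface. World frame = base frame: x ahead of the robot, y to its left, z up, the work surface at z = 0. Lengths are in m, angles in rad, forces in N, time in s.
With the tool pointing down it reaches from about 0.4 to 0.825 m from the base axis. Payload 7 kg.
Tool frame: the origin (TCP) lies between the finger pads; the fingertips stand arm.nose_length ahead of it and the grasp point (between the pads) is the TCP (arm.nose_length is the distance from the TCP to the fingertips, in m); x points along the fingers, z is the direction in which the jaws open and shut, and the axes are right-handed (so a half turn about x gives the same grasp; the last joint's range is limited). The gripper opens to 88 mm and grips with 3 to 60 N. Pads are 19 mm wide; open, the fingers measure 130 mm over their backs; the gripper's body (78 mm by 193 mm) begins 47 mm behind the grasp point.
Start: joints at [0.288, 0.359, 0.012, 0, -1.224, -0.288], TCP at [0.675, -0, 0.246] pointing down, gripper open.
Joint ranges: [-3.07, 3.07], [-1.43, 2.12], [-1.02, 1.25], [-3.03, 1.67], [-3.05, -0], [-3.03, 3.03]. Speed limits (rad/s): [2.39, 2.39, 3.01, 3.14, 3.14, 3.14].

INTERFACE

Orientations are given as [roll, pitch, yaw] about the fixed x, y, z axes, in that order (R = Rz(yaw) Ry(pitch) Rx(roll)).
In Python, from station import arm, viewer, spotter gives the robot as it stands.
- The arm moves only by the shell command python3 -m handwheel 'ROWS' [FORCE]. ROWS is a JSON object of lists of equal length, an entry for each row: "gripper": the gripper command: -1 is shut, 1 is fully open, values between are in proportion; "travel": the shift along the world's x, y, z each as a share of 500 mm, from -1 to 1, a list of three; "spin": the turn about the world's z as a share of 45 degrees, from -1 to 1. A call has 1 to 20 rows; each row is the pose to reach, as a shift and turn from the pose commanded when the call began; what a row does not reach only later rows make up. A row lasts 1/10 s, in which the tool goes at most 50 mm and 8.59 degrees, less where a joint would pass 70% of its speed; a pose out of reach is approached as far as the arm can. A call with a number of a shift or a turn outside -1 to 1 is refused whole. A call with a gripper value outside its range is refused whole. The fingers move at their own pace and stop on an object; FORCE is the grip in N (left out, the last holds). Time passes only in rows, so rows that repeat a pose let the fingers close. It gives the time, the measured TCP pose, the force and the opening at its end, in the units of the state.
- arm.get_state(): the state, without advancing time (a new reading comes with each control period).
- viewer.grab_frame(name): name is "scene" or "side" or "wrist"; returns a dict with "pixels" (420x560x3 uint8, blue, green, red), "fx", "fy", "cx", "cy" (pixels), "eye" and "attitude" of the camera in the world. Camera axes: x right, y down, z forward; pixel columns grow to the right and rows downward; lengths in m; the calibration is good to about 2 mm. A picture is of the moment at which its call begins. There is no depth.
- arm.job_done(): hands the job in, once; it reports no verdict.
Trained networks look in the newest picture that a camera, given by its name, has taken for a name from the list of things; names that differ only in an ending like _2 or _b are one class to them, and where a whole thing is asked for, a point or a joint stands for the part that bears it (a point fixed in the world has none). Each returns a list of dicts, best first, with "conf" (0 to 1); they miss things now and then, are a little off and sometimes report something else, mostly with a low value. They report only what shows in the picture. A call takes as long as a camera call. They do not tell look-alikes from the thing itself.
- spotter.spot_in(camera, label): "rect" ([left, top, right, bottom] in pixels, round what is visible of it).
- spotter.tip_of(camera, label): "at" ([column, row] in pixels: a listed point, or the origin of a listed thing).
The state is a dict: "t": time; "q": joint angles; "qd": joint speeds; "joint_efforts": joint torques, N m; "eef_pos": TCP position; "ee_rot": TCP orientation; "force": force on the tool from outside, world axes, zero at the start; "moment": the same for the moment, N m; "width": finger opening in m.
Only numpy, scipy, OpenCV 4.12 (cv2) and the standard library are available. Lean on these libraries where they do the work, as an engineer would, in place of code of your own. Each camera call takes 0.05 s, during which the arm holds its last target.

## Working session

There is one attempt and no reset: what is moved stays moved. The work goes in short steps, Python scripts to look and compute and a shell command to move; the robot and the scene stay as the last step left them, time stands still between calls to the robot, and variables do not carry over. Pictures are saved under pics/ and viewed, and the job is handed in when it is done.

```bash
mkdir -p pics; ls; cat > h.py <<'E'
import numpy as np, cv2
from station import arm, viewer, spotter
def snap(cam,name):
    f=viewer.grab_frame(cam); cv2.imwrite(f'pics/{name}.png',np.asarray(f['pixels'])); return f
def ray(f,px):
    A=np.asarray(f['attitude'],float)
    if A.shape!=(3,3):
        from scipy.spatial.transform import Rotation as R
        A=R.from_euler('xyz',A).as_matrix() if A.size==3 else R.from_quat(A).as_matrix()
    d=A@np.array([(px[0]-f['cx'])/f['fx'],(px[1]-f['cy'])/f['fy'],1.])
    return np.asarray(f['eye'],float),d
def onz(f,px,z):
    e,d=ray(f,px); return e+d*(z-e[2])/d[2]
def proj(f,P):
    A=np.asarray(f['attitude'],float)
    if A.shape!=(3,3):
        from scipy.spatial.transform import Rotation as R
        A=R.from_euler('xyz',A).as_matrix() if A.size==3 else R.from_quat(A).as_matrix()
    c=A.T@(np.asarray(P)-np.asarray(f['eye']))
    return np.array([f['fx']*c[0]/c[2]+f['cx'],f['fy']*c[1]/c[2]+f['cy']])
E
python3 - <<'E'
from h import *
for c in ['scene','side','wrist']:
    f=snap(c,c+'0'); print(c,f['eye'],f['attitude'],f['fx'],f['cx'],f['cy'])
    for l in ['fixture','slide_post','mark','tray','short_pin1','long_pin1','short_pin1_center']:
        if l not in('slide_post','short_pin1_center'): print(l,'R',[(round(d['conf'],2),np.round(d['rect']).tolist()) for d in spotter.spot_in(c,l)[:6]])
        print(l,'T',[(round(d['conf'],2),np.round(d['at'],1).tolist()) for d in spotter.tip_of(c,l)[:6]])
print(arm.get_state(),arm.nose_length)
E
```

```text
pics
scene [1.10565778 0.50925581 0.87942269] [-2.37114474e+00 -2.77494578e-04  2.25398177e+00] 436.17663581519764 269.4916856873799 209.38283187089831
fixture R [(0.91, [190.0, 195.0, 308.0, 281.0])]
fixture T [(0.89, [242.3, 235.6])]
slide_post T [(0.94, [209.6, 194.1])]
mark R [(0.42, [181.0, 211.0, 192.0, 221.0])]
mark T [(0.49, [192.1, 214.9])]
tray R [(0.9, [234.0, 141.0, 285.0, 194.0]), (0.89, [332.0, 337.0, 442.0, 420.0]), (0.85, [389.0, 202.0, 471.0, 271.0]), (0.59, [325.0, 245.0, 421.0, 328.0])]
tray T [(0.78, [367.7, 290.6]), (0.75, [252.2, 169.2]), (0.7, [432.4, 239.4]), (0.69, [383.2, 396.7])]
short_pin1 R [(0.41, [267.0, 231.0, 269.0, 244.0]), (0.3, [216.0, 300.0, 282.0, 364.0])]
short_pin1 T [(0.53, [347.3, 223.4]), (0.48, [268.0, 245.4]), (0.38, [246.4, 236.0])]
long_pin1 R [(0.59, [277.0, 234.0, 280.0, 248.0]), (0.27, [185.0, 276.0, 210.0, 311.0])]
long_pin1 T [(0.65, [242.7, 226.2]), (0.6, [237.7, 270.6]), (0.54, [258.3, 236.4]), (0.45, [234.1, 222.6]), (0.42, [278.8, 253.1]), (0.24, [369.0, 287.8])]
short_pin1_center T [(0.37, [246.4, 228.5])]
side [-0.10997729 -0.
[... 1828 characters left out ...]
.2])]
short_pin1_center T [(0.67, [381.4, 183.6])]
{'t': 1.95, 'q': array([ 2.88111528e-01,  3.58578761e-01,  1.18872932e-02, -1.20472355e-05,
       -1.22408917e+00, -2.88119821e-01]), 'qd': array([-0.00100634,  0.00159834,  0.00050173,  0.00015536, -0.00046405,
       -0.00174564]), 'joint_efforts': array([-1.80938550e-03, -5.82374525e+01,  2.93299359e+01,  7.00228304e+00,
        1.24731101e-02, -1.90361152e-05]), 'eef_pos': array([ 6.74972571e-01, -8.14420450e-06,  2.45567275e-01]), 'ee_rot': array([-2.22799688,  1.57077697,  0.91358339]), 'force': array([-0.51293516, -0.45047221,  0.21744238]), 'moment': array([ 0.01186722, -0.03206261, -0.02896089]), 'width': 0.08787933292197324} 0.019
```

View pictures.

View pics/scene0.png

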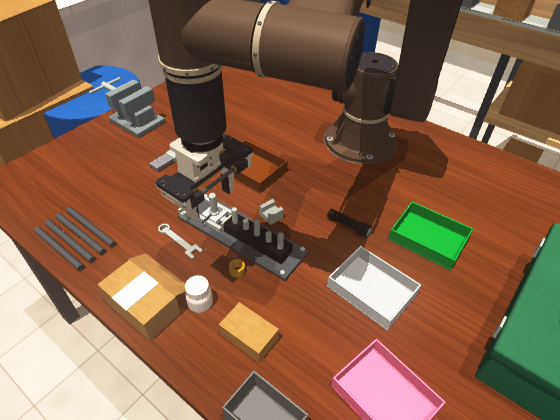

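View pics/side0.png

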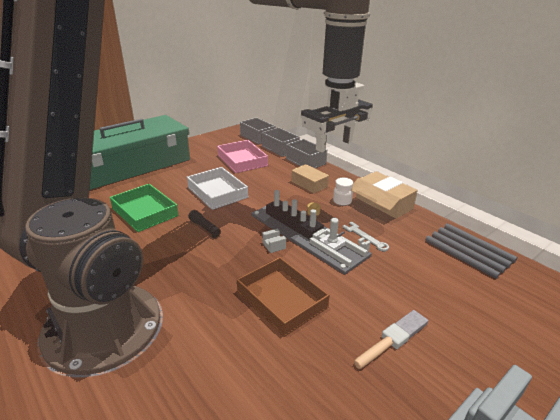

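View pics/wrist0.png

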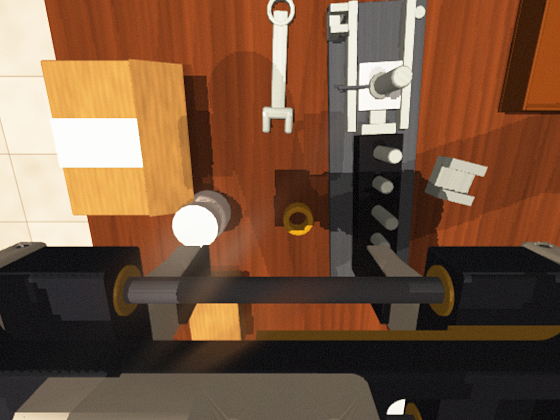

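```bash
python3 - <<'E'
import cv2,numpy as np
a=cv2.imread('pics/scene0.png')[180:290,170:330]; b=cv2.imread('pics/side0.png')[185:285,235:385]
a=cv2.resize(a,None,fx=5,fy=5,interpolation=3);b=cv2.resize(b,None,fx=5,fy=5,interpolation=3)
cv2.imwrite('pics/c_a.png',a);cv2.imwrite('pics/c_b.png',b)
E
```

```text
(no output)
```

View pics/c_a.png

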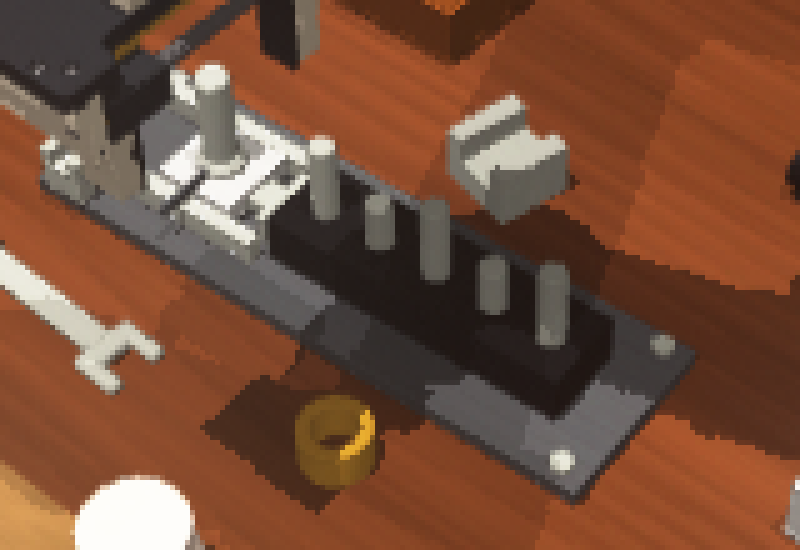

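View pics/c_b.png

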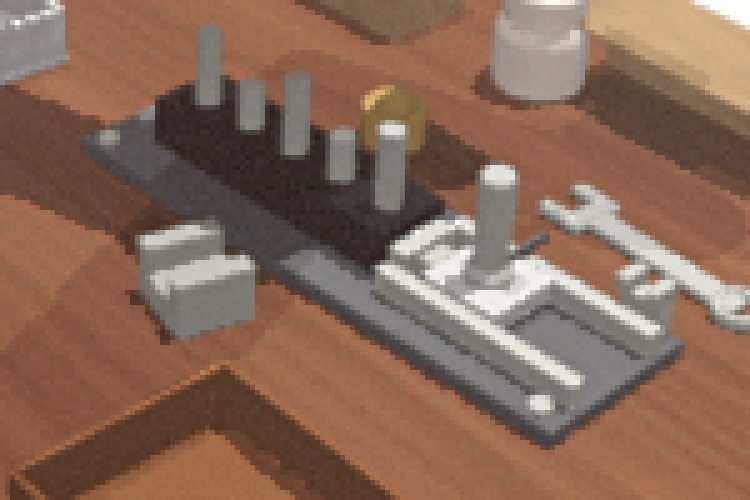

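```bash
cat > m1.py <<'E'
from h import *
sc=[(234.4,209),(245.8,220.2),(257,221.4),(268.6,232.4),(280.6,233.6),(212.2,194.4)]
sd=[(313.2,211),(303.4,211.8),(294.4,200.8),(285.2,202.2),(276.6,191.4),(334.6,219.6)]
wr=[(394.5,156),(386,185.5),None,None,None,(401,77)]
z=[.088,.068,.088,.068,.088,.096]; ys=np.array([-17,19,55,91,127,-90])/1000
for c,L in(('scene',sc),('side',sd),('wrist',wr)):
    f=viewer.grab_frame(c); P=[onz(f,p,h)[:2] if p else None for p,h in zip(L,z)]
    print(c,[np.round(p,4).tolist() if p is not None else None for p in P])
    I=[i for i in range(6) if P[i] is not None]
    A=[];b=[]
    # x=ox - s*y ; y = oy + c*y
    A=np.array([[1,ys[i]] for i in I]); X=np.array([P[i] for i in I]); s,r,*_=np.linalg.lstsq(A,X,rcond=None)
    print(' origin',s[0],'dir',s[1],np.linalg.norm(s[1]),'yaw',np.degrees(np.arctan2(-s[1][0],s[1][1])), np.round(X-A@s,4).tolist())
for c,l in(('scene',[(350,252),(332,288),(382,327),(420,283)]),('side',[])):pass
f=viewer.grab_frame('scene'); 
for p in [(361,247.5),(327,284.5),(387,325),(420,286)]: print('tray rim',onz(f,p,.04))
for p in [(192.1,214.9)]: print('mark',onz(f,p,.012))
f=viewer.grab_frame('side'); print('mark',onz(f,(359.6,252),.012))
f=viewer.grab_frame('wrist'); print('mark',onz(f,(342.2,26.2),.012))
E
python3 m1.py
python3 -c "
import cv2
a=cv2.imread('pics/scene0.png')[235:340,310:440];cv2.imwrite('pics/c_t.png',cv2.resize(a,None,fx=5,fy=5,interpolation=3))
a=cv2.imread('pics/wrist0.png')[0:250,310:440];cv2.imwrite('pics/c_w.png',cv2.resize(a,None,fx=2.4,fy=2.4,interpolation=3))
"
```

```text
scene [[0.5648, -0.0452], [0.5622, -0.0101], [0.5612, 0.0267], [0.5575, 0.0605], [0.5558, 0.0963], [0.5676, -0.1197]]
 origin [ 0.5632337  -0.02921144] dir [-0.05580928  0.99388265] 0.9954483367970997 yaw 3.213942418856056 [[0.0006, 0.0009], [0.0, 0.0002], [0.001, 0.0013], [-0.0007, -0.0007], [-0.0004, -0.0007], [-0.0007, -0.001]]
side [[0.5592, -0.0527], [0.5582, -0.0171], [0.555, 0.0175], [0.5521, 0.0522], [0.5498, 0.088], [0.5645, -0.1248]]
 origin [ 0.55854152 -0.03633756] dir [-0.06767655  0.9787444 ] 0.9810813984307418 yaw 3.9554949991150283 [[-0.0005, 0.0002], [0.0009, 0.0006], [0.0002, -0.0], [-0.0003, -0.0005], [-0.0002, 0.0001], [-0.0002, -0.0004]]
wrist [[0.5623, -0.0484], [0.5606, -0.0142], None, None, None, [0.567, -0.1204]]
 origin [ 0.56157232 -0.03233591] dir [-0.0594875   0.97626145] 0.9780721733508712 yaw 3.4869488691882466 [[-0.0003, 0.0006], [0.0002, -0.0004], [0.0001, -0.0002]]
tray rim [0.43264967 0.25347838 0.04      ]
tray rim [0.57677067 0.24946164 0.04      ]
tray rim [0.58193414 0.40649413 0.04      ]
tray rim [0.44562477 0.41702296 0.04      ]
mark [ 0.60269191 -0.17299019  0.012     ]
mark [ 0.60236075 -0.18858919  0.012     ]
mark [ 0.60806571 -0.18581174  0.012     ]
```

View pics/c_t.png

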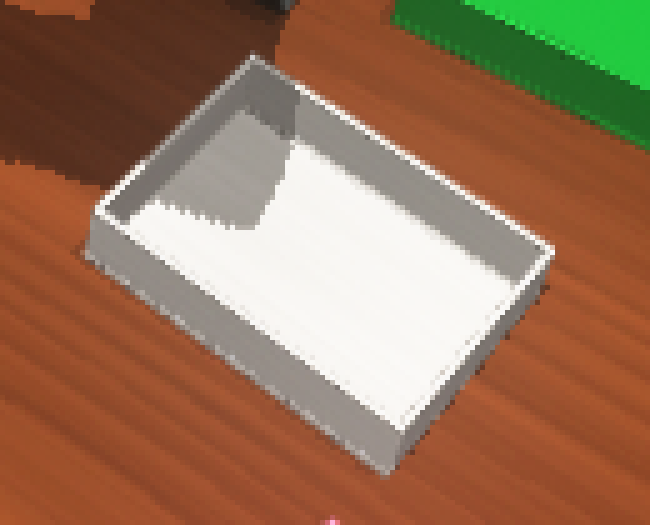

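View pics/c_w.png

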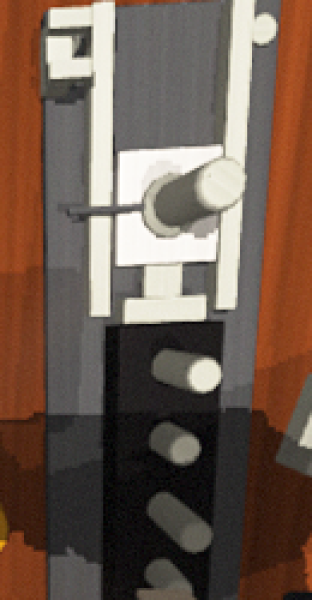

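```bash
python3 -m handwheel '{"gripper":[1,1,1,1,1,1],"travel":[[-0.08,0.06,-0.03],[-0.16,0.12,-0.06],[-0.23,0.18,-0.09],[-0.23,0.18,-0.09],[-0.23,0.18,-0.09],[-0.23,0.18,-0.09]],"spin":[0.078,0.078,0.078,0.078,0.078,0.078]}' 40
python3 - <<'E'
from h import *
f=snap('wrist','w1'); print(f['eye'],f['attitude'])
for l in ['short_pin1','long_pin1']:
    print(l,'R',[(round(d['conf'],2),np.round(d['rect']).tolist()) for d in spotter.spot_in('wrist',l)[:6]])
for l in ['short_pin1_center','slide_post','mark','tray']:
    print(l,'T',[(round(d['conf'],2),np.round(d['at'],1).tolist()) for d in spotter.tip_of('wrist',l)[:6]])
from scipy.spatial.transform import Rotation as R
s=arm.get_state(); print(s['eef_pos'],R.from_euler('xyz',s['ee_rot']).as_matrix().round(4), s['force'],s['t'])
print('tcp px',proj(f,s['eef_pos']))
E
```

```text
t: 2.85
eef_pos: [0.5609, 0.0901, 0.2013]
ee_rot: [-3.008, 1.569, 0.195]
force: [-0.4, 0.1, -0.6]
width: 0.0879
[0.56554112 0.01385995 0.34095139] [ 2.85665360e+00  6.38975693e-04 -3.08025016e+00]
short_pin1 R [(0.85, [281.0, 166.0, 298.0, 187.0]), (0.65, [283.0, 85.0, 299.0, 107.0]), (0.36, [180.0, 131.0, 223.0, 168.0])]
long_pin1 R [(0.77, [281.0, 202.0, 302.0, 229.0]), (0.74, [286.0, 32.0, 302.0, 65.0])]
short_pin1_center T []
slide_post T [(0.27, [292.8, 101.1])]
mark T [(0.48, [292.2, 99.6])]
tray T []
[0.56035909 0.08952787 0.20045199] [[-1.000e-04  6.020e-02 -9.982e-01]
 [-1.000e-04 -9.982e-01 -6.020e-02]
 [-1.000e+00  1.000e-04  1.000e-04]] [ 0.47532674 -0.22566014 -0.109522  ] 3.2
tcp px [284.32060896 273.89559834]
```

View pics/w1.png

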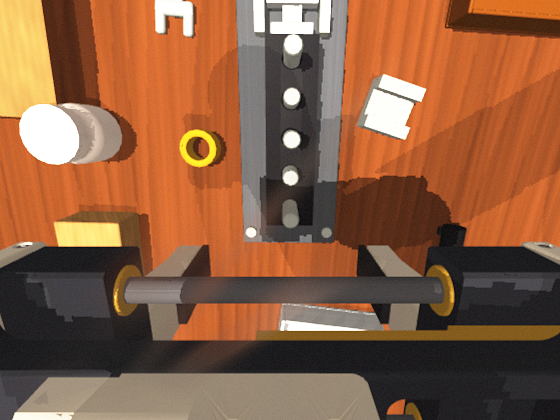

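```bash
python3 -c "
import cv2
a=cv2.imread('pics/w1.png')[20:240,240:345];a=cv2.convertScaleAbs(a,alpha=1.3,beta=20);cv2.imwrite('pics/c_w1.png',cv2.resize(a[60:190],None,fx=4.5,fy=4.5,interpolation=2))
"
```

```text
(no output)
```

View pics/c_w1.png

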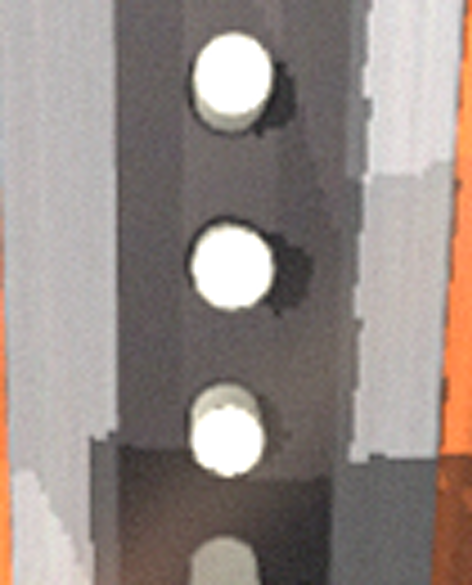

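```bash
python3 - <<'E'
from h import *
f=viewer.grab_frame('wrist')
P=[onz(f,p,z) for p,z in [((291.8,96.7),.068),((291.8,139.3),.088),((290.9,177.8),.068)]]
for p in P: print(p)
d=P[2]-P[0]; print(np.linalg.norm(d), np.degrees(np.arctan2(-d[0],d[1])))
g=viewer.grab_frame('scene')
c=[onz(g,p,.04) for p in [(360.4,246.6),(329.6,277),(390.4,321),(420.4,284.6)]]
print(np.round(c,3), np.mean(c,0))
g=viewer.grab_frame('side')
print(spotter.spot_in('side','tray')[:4], onz(g,(217.6,188.5),.004))
print(arm.get_state()['t'])
E
```

```text
[ 0.55877996 -0.0127424   0.068     ]
[0.55695029 0.02265281 0.088     ]
[0.55474603 0.0586811  0.068     ]
0.0715373269046949 3.2325693294627387
[[0.431 0.251 0.04 ]
 [0.556 0.242 0.04 ]
 [0.569 0.408 0.04 ]
 [0.441 0.416 0.04 ]] [0.49923595 0.32921929 0.04      ]
[{'rect': [185.2, 166.2, 245.1, 208.5], 'conf': 0.96}, {'rect': [216.5, 139.9, 259.8, 173.5], 'conf': 0.69}, {'rect': [234.5, 256.8, 332.9, 337.2], 'conf': 0.69}, {'rect': [112.4, 185.5, 179.4, 230.8], 'conf': 0.62}] [0.50397321 0.33508708 0.004     ]
3.4
```

```bash
python3 -m handwheel '{"gripper":[1,1,1,1,1,1,-1,-1,-1,-1,-1,-1,-1,-1],"travel":[[-0.0106,-0.0626,-0.09],[-0.0106,-0.0626,-0.17],[-0.0106,-0.0626,-0.24],[-0.0106,-0.0626,-0.273],[-0.0106,-0.0626,-0.273],[-0.0106,-0.0626,-0.273],[-0.0106,-0.0626,-0.273],[-0.0106,-0.0626,-0.273],[-0.0106,-0.0626,-0.273],[-0.0106,-0.0626,-0.273],[-0.0106,-0.0626,-0.273],[-0.0106,-0.0626,-0.273],[-0.0106,-0.0626,-0.273],[-0.0106,-0.0626,-0.273]],"spin":[0,0,0,0,0,0,0,0,0,0,0,0,0,0]}' 30
python3 - <<'E'
from h import *
snap('scene','s2');a=cv2.imread('pics/s2.png')[150:290,150:330];cv2.imwrite('pics/c_s2.png',cv2.resize(a,None,fx=4,fy=4))
E
```

```text
t: 4.8
eef_pos: [0.5547, 0.0587, 0.064]
ee_rot: [0.351, 1.571, -2.729]
force: [-0.6, -0.6, -0.3]
width: 0.0291
```

View pics/c_s2.png

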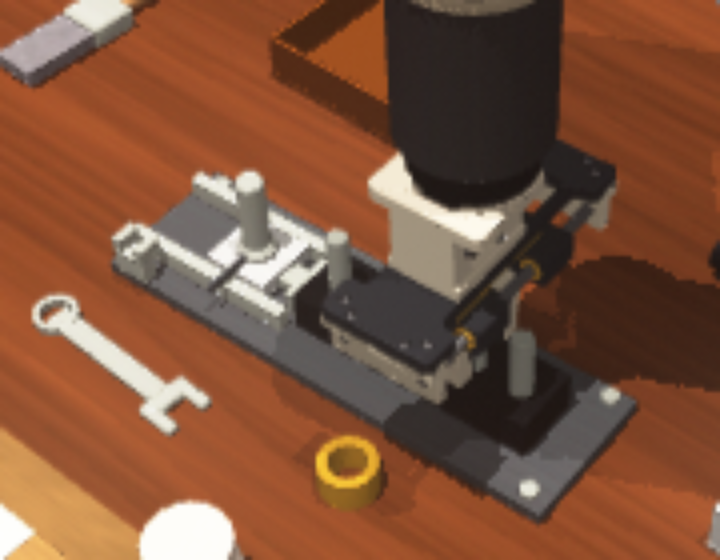

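```bash
python3 -m handwheel '{"gripper":[-1,-1,-1,-1,-1],"travel":[[0,0,0],[0,0,0],[0,0,0],[0,0,0],[0,0,0]],"spin":[0,0,0,0,0]}' 30
```

```text
t: 5.35
eef_pos: [0.5551, 0.0588, 0.0642]
ee_rot: [-2.899, 1.57, 0.304]
force: [2.7, -0.2, -1.5]
width: 0.0153
```

```bash
python3 -m handwheel '{"gripper":[-1,-1,-1,-1,-1,-1,-1,-1,-1,-1,-1,-1,-1],"travel":[[0,0,0.04],[0,0,0.12],[0,0,0.2],[0,0,0.25],[0,0,0.25],[-0.02,0.1,0.25],[-0.035,0.19,0.25],[-0.05,0.28,0.25],[-0.07,0.37,0.25],[-0.08,0.46,0.25],[-0.1,0.55,0.25],[-0.11,0.612,0.22],[-0.11,0.612,0.2]],"spin":[0,0,0,0,0,0,0,0,0,0,0,0,0]}' 30
python3 - <<'E'
from h import *
snap('scene','s3');snap('side','d3')
a=cv2.imread('pics/s3.png')[150:350,200:460];b=cv2.imread('pics/d3.png')[110:310,150:410]
cv2.imwrite('pics/c3.png',np.hstack([cv2.resize(a,None,fx=1.53,fy=1.53),cv2.resize(b,None,fx=1.53,fy=1.53)]))
E
```

```text
t: 6.65
eef_pos: [0.498, 0.3677, 0.1617]
ee_rot: [0.539, 1.569, -2.539]
force: [-0.6, -0.9, -1.7]
width: 0.0153
```

View pics/c3.png

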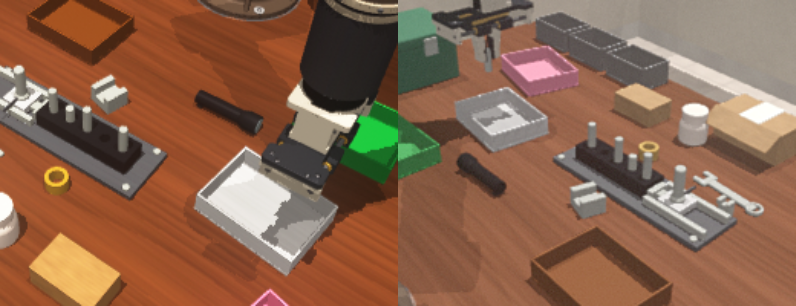

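```bash
python3 -m handwheel '{"gripper":[-1,-1,-1,-1,-1,-1,-1],"travel":[[0,0,-0.06],[0,0,-0.13],[0,0,-0.18],[0,0,-0.21],[0,0,-0.222],[0,0,-0.222],[0,0,-0.222]],"spin":[0,0,0,0,0,0,0]}' 30
python3 - <<'E'
from h import *
snap('scene','s4');snap('side','d4')
a=cv2.imread('pics/s4.png')[200:350,300:450];b=cv2.imread('pics/d4.png')[140:240,150:250]
cv2.imwrite('pics/c4.png',np.hstack([cv2.resize(a,(400,400)),cv2.resize(b,(400,400))]))
E
```

```text
t: 7.45
eef_pos: [0.5002, 0.3646, 0.054]
ee_rot: [-2.481, 1.57, 0.722]
force: [0.0, -0.2, -0.1]
width: 0.0149
```

View pics/c4.png

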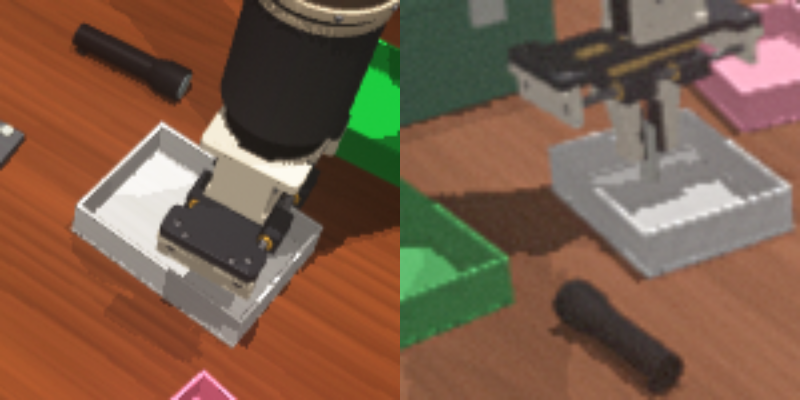

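```bash
python3 -m handwheel '{"gripper":[-1,-1,-0.3,-0.3,-0.3,-0.3,-0.3,-0.3,-0.3,-0.3],"travel":[[0,0,-0.004],[0,0,-0.006],[0,0,-0.006],[0,0,-0.006],[0,0,-0.006],[0,0,0.03],[0,0,0.1],[0,0,0.18],[0,0,0.26],[0,0,0.26]],"spin":[0,0,0,0,0,0,0,0,0,0]}' 30
python3 - <<'E'
from h import *
snap('scene','s5')
a=cv2.imread('pics/s5.png')[200:350,300:450]
cv2.imwrite('pics/c5.png',cv2.resize(a,(500,500)))
E
```

```text
t: 8.55
eef_pos: [0.5021, 0.3669, 0.1897]
ee_rot: [-2.438, 1.56, 0.766]
force: [0.8, -0.1, 0.4]
width: 0.0303
```

View pics/c5.png

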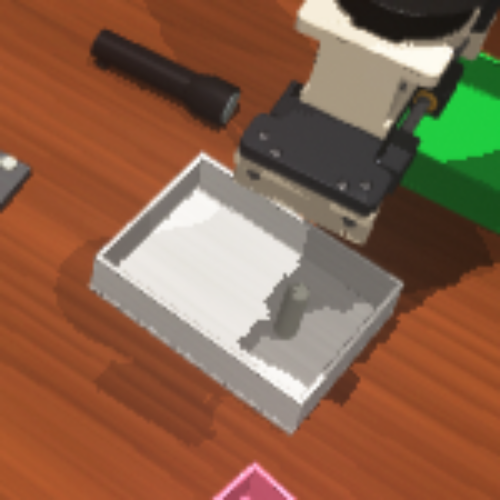

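```bash
python3 -m handwheel '{"gripper":[-0.3,-0.3,-0.3,-0.3,-0.3,-0.3,-0.3,-0.3,-0.3,-0.3,-0.3,-0.3,-0.3,-0.3,-0.3,-1,-1,-1,-1,-1],"travel":[[0.014,-0.09,0],[0.028,-0.18,0],[0.042,-0.27,0],[0.056,-0.36,0],[0.07,-0.45,0],[0.084,-0.54,0],[0.098,-0.63,0],[0.11,-0.71,0],[0.118,-0.755,0],[0.118,-0.755,0],[0.118,-0.755,-0.09],[0.118,-0.755,-0.17],[0.118,-0.755,-0.22],[0.118,-0.755,-0.238],[0.118,-0.755,-0.238],[0.118,-0.755,-0.238],[0.118,-0.755,-0.238],[0.118,-0.755,-0.238],[0.118,-0.755,-0.238],[0.118,-0.755,-0.238]],"spin":[0,0,0,0,0,0,0,0,0,0,0,0,0,0,0,0,0,0,0,0]}' 30
```

```text
t: 10.6
eef_pos: [0.5592, -0.0126, 0.0646]
ee_rot: [-2.95, 1.57, 0.253]
force: [0.3, 0.9, 2.8]
width: 0.015
```

```bash
python3 -m handwheel '{"gripper":[-1,-1,-1,-1,-1,-1,-1,-1,-1,-1,-1,-1,-1,-1],"travel":[[0,0,0.04],[0,0,0.12],[0,0,0.2],[0,0,0.25],[0,0,0.25],[-0.02,0.1,0.25],[-0.035,0.19,0.25],[-0.05,0.28,0.25],[-0.07,0.37,0.25],[-0.08,0.46,0.25],[-0.1,0.55,0.25],[-0.118,0.625,0.25],[-0.118,0.625,0.2],[-0.118,0.625,0.2]],"spin":[0,0,0,0,0,0,0,0,0,0,0,0,0,0]}' 30
python3 - <<'E'
from h import *
snap('scene','s6');snap('side','d6')
a=cv2.imread('pics/s6.png')[150:350,180:440];b=cv2.imread('pics/d6.png')[110:310,150:410]
cv2.imwrite('pics/c6.png',np.hstack([cv2.resize(a,None,fx=1.53,fy=1.53),cv2.resize(b,None,fx=1.53,fy=1.53)]))
E
```

```text
t: 12.0
eef_pos: [0.4972, 0.2991, 0.1603]
ee_rot: [0.603, 1.564, -2.476]
force: [-0.5, -0.8, -0.9]
width: 0.0148
```

View pics/c6.png

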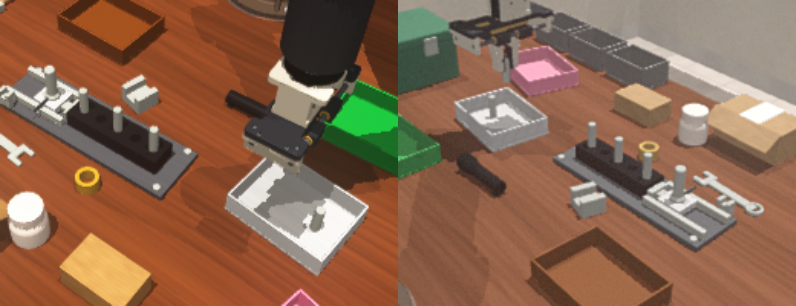

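```bash
python3 -m handwheel '{"gripper":[-1,-1,-1,-1,-1,-1,-1,-0.3,-0.3,-0.3,-0.3,-0.3,-0.3,-0.3,-0.3],"travel":[[0,0,-0.06],[0,0,-0.13],[0,0,-0.18],[0,0,-0.21],[0,0,-0.222],[0,0,-0.228],[0,0,-0.228],[0,0,-0.228],[0,0,-0.228],[0,0,-0.228],[0,0,-0.2],[0,0,-0.12],[0,0,-0.04],[0,0,0.04],[0,0,0.04]],"spin":[0,0,0,0,0,0,0,0,0,0,0,0,0,0,0]}' 30
python3 - <<'E'
from h import *
snap('scene','s7')
a=cv2.imread('pics/s7.png')[200:350,300:450]
cv2.imwrite('pics/c7.png',cv2.resize(a,(500,500)))
E
```

```text
t: 13.6
eef_pos: [0.5022, 0.3018, 0.1907]
ee_rot: [-2.496, 1.56, 0.708]
force: [1.2, 0.8, -0.7]
width: 0.0306
```

View pics/c7.png

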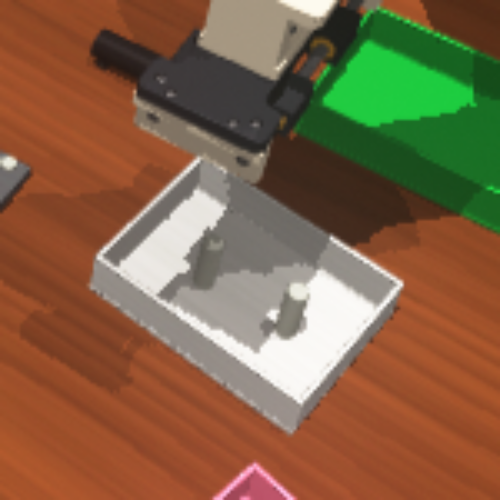

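```bash
python3 -m handwheel '{"gripper":[0.3,0.3,0.3,0.3,0.3,0.3,0.3,0.3,0.3,0.3,0.3],"travel":[[0.014,-0.09,0],[0.028,-0.18,0],[0.042,-0.27,0],[0.056,-0.36,0],[0.07,-0.45,0],[0.084,-0.54,0],[0.1,-0.63,0.02],[0.12,-0.71,0.03],[0.13,-0.748,0.03],[0.13,-0.748,0.03],[0.13,-0.748,0.03]],"spin":[0,0,0,0,0,0,0,0,0,0,0]}' 30
python3 - <<'E'
from h import *
f=snap('wrist','w8')
a=cv2.imread('pics/w8.png')[0:240,200:380];cv2.imwrite('pics/c8.png',cv2.resize(a,None,fx=2.5,fy=2.5,interpolation=2))
for l in ['slide_post','mark']:
    print(l,'T',[(round(d['conf'],2),np.round(d['at'],1).tolist()) for d in spotter.tip_of('wrist',l)[:6]])
E
```

```text
t: 14.75
eef_pos: [0.5641, -0.0746, 0.1981]
ee_rot: [-0.114, 1.569, 3.087]
force: [-0.7, 0.9, 0.3]
width: 0.0571
slide_post T [(0.82, [282.9, 164.8])]
mark T [(0.92, [247.2, 88.6]), (0.15, [285.2, 220.3])]
```

View pics/c8.png

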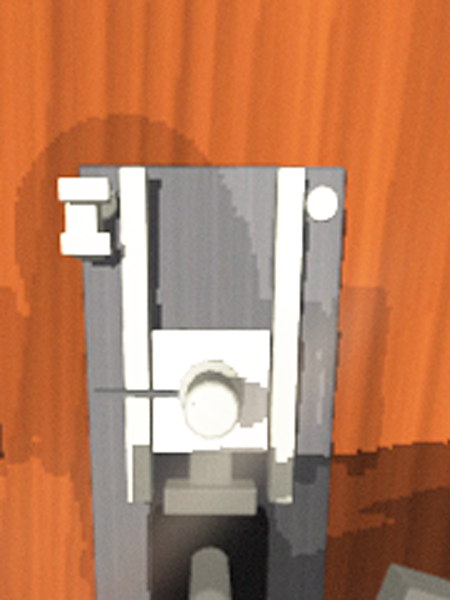

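View pics/w8.png

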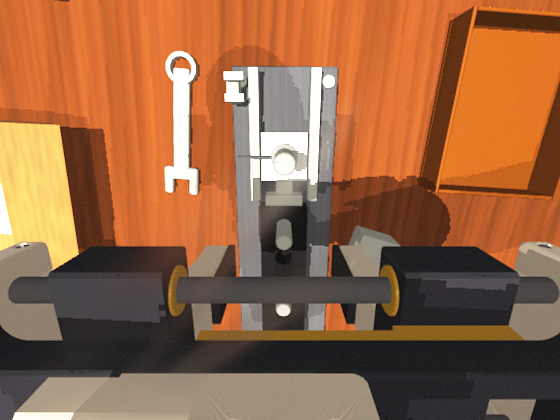

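```bash
python3 - <<'E'
from h import *
f=viewer.grab_frame('wrist')
d=np.array([-.0564,.9984])
post=onz(f,(285.2,163.6),.096)[:2]; m=onz(f,(200+95/2.5,215.5/2.5),.042)[:2]
fi=onz(f,(200+110/2.5,391/2.5),.034)[:2]
print(post,m,fi,'pull via finger',(fi-m)@d,'via post',(post-m)@d)
print('mark net',onz(f,(247.2,88.6),.012)[:2])
a=onz(f,(200+109/2.5,200/2.5),.042);b=onz(f,(200+109/2.5,231/2.5),.042);print('gap',np.linalg.norm(a-b))
s=arm.get_state();print(s['eef_pos'],s['t'])
E
```

```text
[ 0.56547078 -0.12074589] [ 0.6137751  -0.18405527] [ 0.60754683 -0.11812084] pull via finger 0.06618020377151128 via post 0.06593244838440734
mark net [ 0.60866345 -0.18582422]
gap 0.010839191516629034
[ 0.5644647  -0.07335138  0.19885907] 14.95
```

```bash
python3 -m handwheel '{"gripper":[0.3,0.3,0.3,0.3,0.3,0.3,-1,-1,-1,-1,-1,-1,-1,-1],"travel":[[0.0016,-0.093,0],[0.0016,-0.093,-0.06],[0.0016,-0.093,-0.14],[0.0016,-0.093,-0.21],[0.0016,-0.093,-0.25],[0.0016,-0.093,-0.25],[0.0016,-0.093,-0.25],[0.0016,-0.093,-0.25],[0.0016,-0.093,-0.25],[0.0016,-0.093,-0.25],[0.0016,-0.093,-0.25],[0.0016,-0.093,-0.25],[0.0016,-0.093,-0.25],[0.0016,-0.093,-0.25]],"spin":[0,0,0,0,0,0,0,0,0,0,0,0,0,0]}' 60
```

```text
t: 16.35
eef_pos: [0.566, -0.1208, 0.0747]
ee_rot: [3.023, 1.57, -0.057]
force: [-1.0, 2.0, 5.4]
width: 0.0186
```

```bash
python3 -m handwheel '{"gripper":[-1,-1,-1,-1,-1,-1,-1,-1,-1,-1,-1,-1],"travel":[[0.0007,-0.013,0],[0.0014,-0.026,0],[0.0022,-0.039,0],[0.003,-0.052,0],[0.0037,-0.065,0],[0.0044,-0.078,0],[0.0052,-0.091,0],[0.0059,-0.104,0],[0.0066,-0.118,0],[0.0074,-0.132,0],[0.0074,-0.132,0],[0.0074,-0.132,0]],"spin":[0,0,0,0,0,0,0,0,0,0,0,0]}' 60
python3 - <<'E'
from h import *
for c in ['scene','side','wrist']: snap(c,c[:2]+'9')
a=cv2.imread('pics/sc9.png')[150:270,150:290];b=cv2.imread('pics/si9.png')[190:290,300:400]
cv2.imwrite('pics/c9.png',np.hstack([cv2.resize(a,(400,400),interpolation=2),cv2.resize(b,(400,400),interpolation=2)]))
E
```

```text
t: 17.55
eef_pos: [0.5695, -0.1856, 0.0747]
ee_rot: [-2.15, 1.569, 1.053]
force: [-2.7, 10.2, 8.8]
width: 0.019
```

View pics/c9.png

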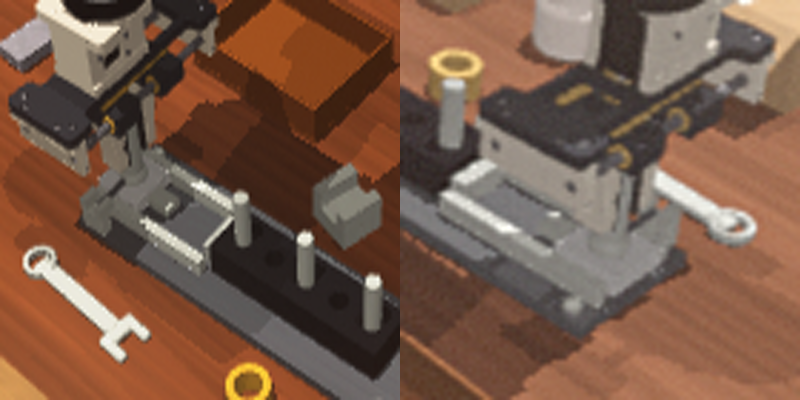

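View pics/wr9.png

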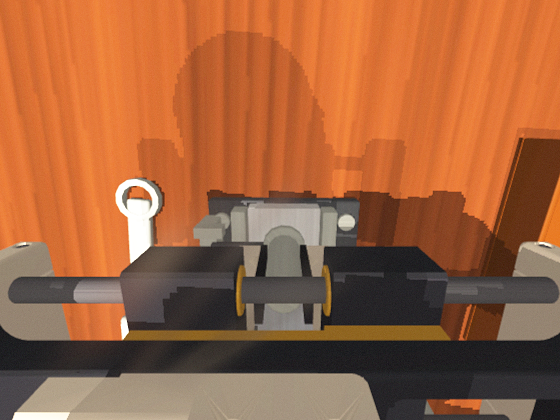

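```bash
python3 - <<'E'
from h import *
f=viewer.grab_frame('scene');g=viewer.grab_frame('wrist')
s=arm.get_state();print(s['eef_pos'],s['force'],s['width'])
a=cv2.convertScaleAbs(cv2.imread('pics/sc9.png')[195:240,165:225],alpha=1.8);b=cv2.convertScaleAbs(cv2.imread('pics/wr9.png')[185:265,180:290],alpha=1.8)
cv2.imwrite('pics/c10.png',np.hstack([cv2.resize(a,(533,400),interpolation=0)[:, :400],cv2.resize(b,(400,291),interpolation=0) if 0 else cv2.resize(b,(550,400),interpolation=0)[:,:400]]))
m=np.array([.6138,-.184,.042])
print(proj(f,m),proj(g,m),proj(f,[s['eef_pos'][0],s['eef_pos'][1],.096]),proj(g,[s['eef_pos'][0],s['eef_pos'][1],.096]))
E
```

```text
[ 0.5694297  -0.18540547  0.07465942] [-3.17704106 11.8607672   9.70076897] 0.018946402398020246
[184.81320622 207.67046611] [214.17265456 248.65766014] [193.92930014 183.92795927] [283.17611504 298.02498359]
```

View pics/c10.png

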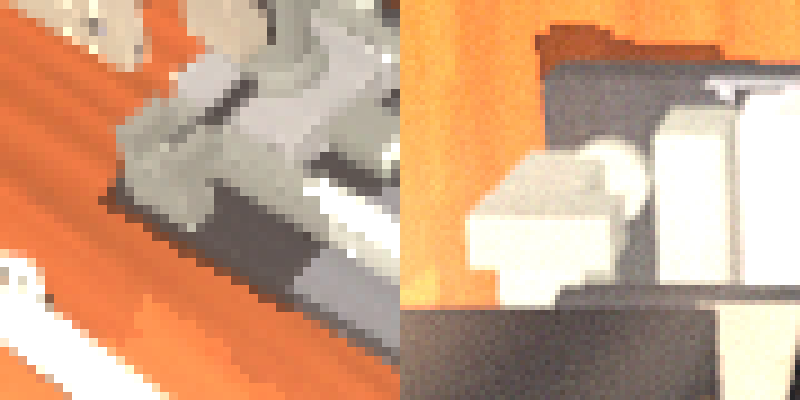

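```bash
python3 - <<'E'
from h import *
f=viewer.grab_frame('scene'); cv2.imwrite('pics/sc11.png',f['pixels'])
o=[]
for n in ('s2','sc11'):
    a=cv2.convertScaleAbs(cv2.imread(f'pics/{n}.png')[195:229,168:208],alpha=1.5 if n!='s2' else 1,beta=0)
    o.append(cv2.resize(a,(400,340),interpolation=2))
cv2.imwrite('pics/c11.png',np.hstack(o))
# expected lines at scene for pull offsets, z=.034, using post home from scene measurement
d=np.array([-.0564,.9984]); n=np.array([.9984,.0564])
home=np.array([.5676,-.1197]) # scene-frame post home
for pull in (.0615,.066,.0705):
    for x in (.03,.045):
        P=home-d*pull+n*x; print(pull,x,(proj(f,[*P,.034])-[168,195])*10)
E
```

```text
0.0615 0.03 [218.64515007 128.85511692]
0.0615 0.045 [180.2031476  161.14431156]
0.066 0.03 [206.45230412 121.89745338]
0.066 0.045 [167.98260584 154.08607259]
0.0705 0.03 [194.29724933 114.96135479]
0.0705 0.045 [155.80021338 147.04986758]
```

View pics/c11.png

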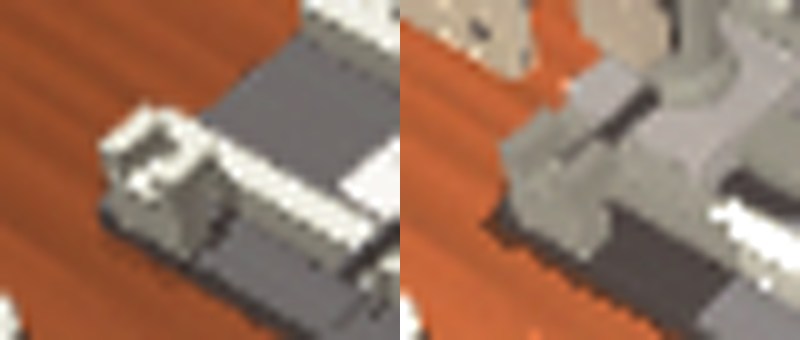

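```bash
python3 -m handwheel '{"gripper":[-1,-1,-1,-1,-1,-1],"travel":[[0,-0.002,0],[0,-0.002,0],[0,-0.002,0],[0,-0.002,0],[0,-0.002,0],[0,-0.002,0]],"spin":[0,0,0,0,0,0]}' 60
python3 - <<'E'
from h import *
f=snap('scene','sc12'); snap('side','si12')
a=cv2.convertScaleAbs(f['pixels'][195:229,168:208],alpha=1.5); b=cv2.convertScaleAbs(cv2.imread('pics/si12.png')[225:265,340:380],alpha=1.5)
cv2.imwrite('pics/c12.png',np.hstack([cv2.resize(a,(400,340),interpolation=2),cv2.resize(b,(340,340),interpolation=2)]))
E
```

```text
t: 18.45
eef_pos: [0.5695, -0.1863, 0.0747]
ee_rot: [-2.164, 1.569, 1.039]
force: [-2.1, 11.5, 8.3]
width: 0.0188
```

View pics/c12.png

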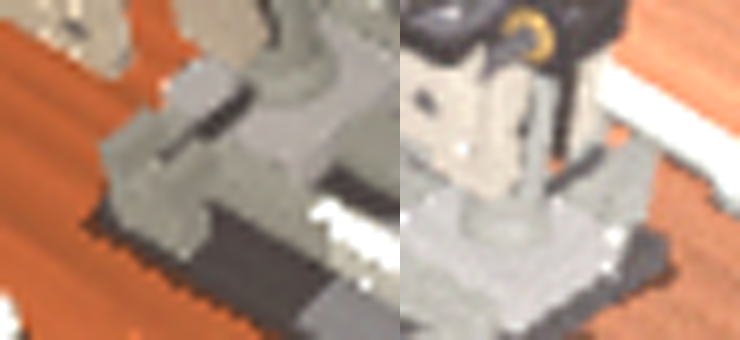

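View pics/sc12.png

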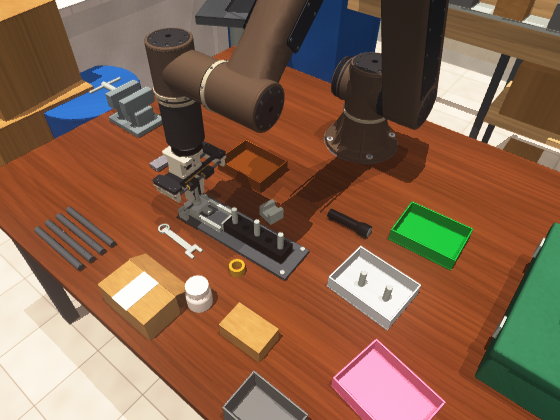

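```bash
python3 -c "
from station import arm
s=arm.get_state();print(s['t'],s['eef_pos'],s['width'],s['force']);print(arm.job_done())"
```

```text
18.55 [ 0.56947404 -0.186278    0.07465239] 0.019227207786038338 [-1.50118178 10.37263137  8.59835258]
the job is handed in; nothing more can be done
None
```

I handed the job in at about 18.6 s. Both short pins are in the aluminium tray, and the gripper is holding the slide at the mark.

- **Pins:** The short pins were in the 2nd and 4th holes from the slide, at y = 19 and 91 mm. Both now stand upright in the silver tray. In the last scene picture the three long pins are still in their holes, and I saw no bystander out of place.
- **Slide:** I gripped the post at 60 N and pulled it about 65.5 mm. At hand-in the force on the tool was about 10–12 N against the pull, in line with the spring, and the opening read 19 mm on the 20 mm post.
- **Mark check:** In the last scene picture the finger lies between the two fork teeth. The side picture agrees, but the fork is partly hidden there.
- **Disagreement:** My estimates of the pull needed ran from about 64 mm (scene camera) to 66–68 mm (wrist and side cameras). I settled in between, inside the ±4.5 mm of play between the teeth.

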